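# Unstack the stripped compressor parts onto their job boards

### The job

The parts of stripped air compressors have been left in two piles on the bench. Take the piles apart and stand each part upright in the middle of the job board painted in its own colour (red barrel, yellow pulley, blue head, green cap, white filter), setting it down rather than dropping it and tipping none of them over. Leave all five standing alone on their boards.

Things in the scene. Friction and masses are not known exactly. Their poses are not given: they have to be found in the camera images.
- barrel: Finned pump cylinder barrel, all red: a square block 62 x 62 mm (vertical sides parallel to its x and y axes), 44 mm high, flat solid top; 0.42 kg. Always at the bottom of one pile, on the table. Loose; masses vary by about a quarter. Origin: centre of its underside, z up.
- pulley: Grooved belt pulley, all yellow: round, 64 mm diameter, 44 mm high, flat solid top; 0.38 kg. Always at the bottom of the other pile, on the table. Loose; masses vary by about a quarter. Origin: centre of its underside, z up.
- head: Finned cylinder head, all blue: a square block 48 x 48 mm (vertical sides parallel to its x and y axes), 38 mm high, flat top; 0.2 kg. Lies on the barrel or on the pulley. Loose; masses vary by about a quarter. Origin: centre of its underside, z up.
- cap: Waisted bearing cap, all green: round, 48 mm diameter, 38 mm high, flat top; 0.2 kg. Lies on the barrel or on the pulley, whichever the head is not on. Loose; masses vary by about a quarter. Origin: centre of its underside, z up.
- filter: Air filter cartridge, all white: round, 36 mm diameter, 40 mm high; 0.06 kg. On top of its pile, on the head. Loose; masses vary by about a quarter. Origin: centre of its underside, z up.
- red_board: Job board painted red: flat square of plywood 88 x 88 mm, 5 mm thick, no rim, fixed to the table. Origin: centre of its underside, on the table top, so its upper face is 5 mm above; sides parallel to its x and y axes.
- yellow_board: Job board painted yellow: flat square of plywood 88 x 88 mm, 5 mm thick, no rim, fixed to the table. Origin: centre of its underside, on the table top, so its upper face is 5 mm above; sides parallel to its x and y axes.
- blue_board: Job board painted blue: flat square of plywood 88 x 88 mm, 5 mm thick, no rim, fixed to the table. Origin: centre of its underside, on the table top, so its upper face is 5 mm above; sides parallel to its x and y axes.
- green_board: Job board painted green: flat square of plywood 88 x 88 mm, 5 mm thick, no rim, fixed to the table. Origin: centre of its underside, on the table top, so its upper face is 5 mm above; sides parallel to its x and y axes.
- white_board: Job board painted white: flat square of plywood 88 x 88 mm, 5 mm thick, no rim, fixed to the table. Origin: centre of its underside, on the table top, so its upper face is 5 mm above; sides parallel to its x and y axes.

How it is judged (in metres and radians):
At the end, for the whole second after the job is handed in: Each of the five parts stands upright (within 0.1 rad), right way up and at rest on the board of its own colour, its centre within 15 mm of the board's centre (horizontal distance between barrel and red_board below 0.015 m and z of barrel in the frame of red_board between 0.002 and 0.009 m and angle between each of barrel, pulley, head, cap, filter's own z axis and vertical below 0.1 rad and linear speed of each of barrel, pulley, head, cap, filter below 0.02 m/s and angular speed of each of barrel, pulley, head, cap, filter below 0.2 rad/s and horizontal distance between pulley and yellow_board below 0.015 m and z of pulley in the frame of yellow_board between 0.002 and 0.009 m and horizontal distance between head and blue_board below 0.015 m and z of head in the frame of blue_board between 0.002 and 0.009 m and horizontal distance between cap and green_board below 0.015 m and z of cap in the frame of green_board between 0.002 and 0.009 m and horizontal distance between filter and white_board below 0.015 m and z of filter in the frame of white_board between 0.002 and 0.009 m); the robot touches nothing.
It fails at once if a part is tipped over (angle between any of barrel, pulley, head, cap, filter's own z axis and vertical above 0.7 rad).
It fails at once if a part is dropped onto its board from more than 25 mm ((horizontal distance between barrel and red_board below 0.05 m and z of barrel in the frame of red_board above 0.03 m and contact force between barrel and anything else below 0.05 N) or (horizontal distance between pulley and yellow_board below 0.05 m and z of pulley in the frame of yellow_board above 0.03 m and contact force between pulley and anything else below 0.05 N) or (horizontal distance between head and blue_board below 0.05 m and z of head in the frame of blue_board above 0.03 m and contact force between head and anything else below 0.05 N) or (horizontal distance between cap and green_board below 0.05 m and z of cap in the frame of green_board above 0.03 m and contact force between cap and anything else below 0.05 N) or (horizontal distance between filter and white_board below 0.05 m and z of filter in the frame of white_board above 0.03 m and contact force between filter and anything else below 0.05 N)).
It also fails if it takes over 128 s, if anything falls off the work surface, if the arm or the gripper's body presses on something with over 40 N, if the wrist force passes 120 N, or if a joint passes its speed limit or range.

### The arm

A 6-joint arm with a two-finger parallel gripper is mounted at the origin on the work surface. World frame = base frame: x ahead of the robot, y to its left, z up, the work surface at z = 0. Lengths are in mm, angles in rad, forces in N, time in s.
With the tool pointing down it reaches from about 300 to 875 mm from the base axis. Payload 6.4 kg.
Tool frame: the origin (TCP) lies midway between the tips of the shut fingers; the grasp point (between the pads) lies 19 mm behind it; z points along the fingers, y is the line along which they close (so a half turn about z gives the same grasp; the last joint's range is limited). The gripper opens to 88 mm and grips with 3 to 60 N. Pads are 18 mm wide; open, the fingers measure 123 mm over their backs; the gripper's body (75 mm by 187 mm) begins 45 mm behind the grasp point.
Start: joints at [-1.46, 0.181, 1.607, -0, 1.354, -0.206], TCP at [179.144, -546.396, 238.714] pointing down, gripper open.
Joint ranges: [-2.99, 2.99], [-0.89, 2.07], [0.3, 2.58], [-1.14, 4.28], [0, 2.63], [-3.12, 3.12]. Speed limits (rad/s): [2.57, 2.57, 3.01, 3.14, 3.14, 3.14].

### API

Orientations are given as a unit quaternion [x, y, z, w].
In Python, from cell import r, vision gives the robot as it stands.
- The arm moves only by the tool send_rows, never from a script. Its argument "moves" is a list of rows, each an object of numbers: "ax", "ay", "az": the turn, a rotation vector about the tool's x, y, z in rad; "x", "y", "z": the shift along the tool's x, y, z in mm; "hand": the closure, from -1 (fully open) to 1 (shut), so that 0 is half open. In form: [{"ax": .., "ay": .., "az": .., "x": .., "y": .., "z": .., "hand": ..}, ...]. A call has 1 to 20 rows; each row shifts and turns the commanded pose from where the row before left it, along the tool's axes as they then stand; what a row does not reach is not made up. A row lasts 1/10 s, in which the tool goes at most 50 mm and 8.59 degrees, less where a joint would pass 70% of its speed; a pose out of reach is approached as far as the arm can. A call is refused whole if a number of a shift passes 50 or a number of a turn 0.15, either way. A call with a gripper value outside its range is refused whole. The fingers move at their own pace and stop on an object; "newtons" is the grip in N (left out, the last holds). Time passes only in rows, so rows that do not move let the fingers close. It gives the time, the measured TCP pose, the force, the opening and the grip force at its end, in the units of the state.
- r.sense(): the state, without advancing time (a new reading comes with each control period).
- vision.grab_frame(name): name is "scene" or "top"; returns a dict with "pixels" (480x640x3 uint8, red, green, blue), "z_map" (480x640 float32, mm along the optical axis (not along the pixel's ray), 0 where there is no reading), "mtx" (3x3 intrinsics, pixels), "R" (3x3) and "t" (3): a world point X has camera coordinates R X + t. Camera axes: x right, y down, z forward; pixel columns grow to the right and rows downward; lengths in mm; the calibration is good to about 2 mm. A picture is of the moment at which its call begins.
- r.sign_off(): hands the job in; it is judged then, once.
The state is a dict: "t": time; "joint_pos": joint angles; "joint_velocities": joint speeds; "joint_torque": joint torques, N m; "eef_pos": TCP position; "orientation": TCP orientation; "ft_force": force on the tool from outside, world axes, zero at the start; "moment": the same for the moment, N m; "opening": finger opening in mm; "grip_force": force on a finger pad.
Only numpy, scipy, OpenCV 4.12 (cv2) and the standard library are available. Lean on these libraries where they do the work, as an engineer would, in place of code of your own. Each camera call takes 0.05 s, during which the arm holds its last target. There are 200 camera calls.

## Working session

There is one attempt and no reset: what is moved stays moved. The work goes in short steps, Python scripts to look and compute and a tool call to move; the robot and the scene stay as the last step left them, time stands still between calls to the robot, and variables do not carry over. Pictures are saved under pics/ and viewed, at most 14 in all, crops included, and the job is handed in when it is done.

Besides the shell and the picture viewer there is one more tool, called after "Call:" by a JSON object that holds its "method" and its "body", one argument or row to a line. send_rows: Moves the arm, as the interface text tells. Its arguments: {"type":"object","properties":{"moves":{"type":"array","items":{"type":"object","properties":{"ax":{"type":"number"},"ay":{"type":"number"},"az":{"type":"number"},"x":{"type":"number"},"y":{"type":"number"},"z":{"type":"number"},"hand":{"type":"number"}}}},"newtons":{"type":"number"}},"required":["moves"]}

```bash
ls; mkdir -p pics; python3 - <<'E'
from cell import r, vision
import cv2,numpy as np
print(r.sense())
for n in("scene","top"):
    f=vision.grab_frame(n); cv2.imwrite(f"pics/{n}0.png",f["pixels"][:,:,::-1]); print(n,f["mtx"],f["R"],f["t"])
    np.savez(f"{n}0.npz",**f)
E
```

```text
pics
{'t': 0.0, 'joint_pos': array([-1.46035049e+00,  1.81525251e-01,  1.60798166e+00, -3.40681602e-05,
        1.35379811e+00, -2.06323147e-01]), 'joint_velocities': array([-8.26783433e-04, -7.18567684e-05,  3.62081695e-04, -1.24844476e-03,
        1.37326007e-03,  1.74884358e-03]), 'joint_torque': array([ 1.95997469e-03, -4.33868873e+01, -3.41847754e+01,  7.03908876e-02,
        3.87132098e-02, -1.41359528e-04]), 'eef_pos': array([ 179.04587684, -545.85863617,  237.83175142]), 'orientation': array([ 9.87482432e-01,  1.57726705e-01,  2.44161379e-05, -8.55995186e-04]), 'ft_force': array([ 0.71692952,  0.81960436, -0.45457127]), 'moment': array([-0.04169499,  0.00029908,  0.01122956]), 'grip_force': 0.0, 'opening': 88.00943092540221}
scene [[505.6108588    0.         320.23186128]
 [  0.         505.6108588  245.10038196]
 [  0.           0.           1.        ]] [[-0.64779739  0.76180819 -0.00261275]
 [ 0.65625851  0.55629576 -0.50976445]
 [-0.38688927 -0.33193872 -0.86031005]] [ 354.19101137 -309.37474751 1319.9477273 ]
top [[483.87264835   0.         315.42362557]
 [  0.         483.87264835 233.67359349]
 [  0.           0.           1.        ]] [[-0.02527334 -0.99931714  0.02695402]
 [-0.99370355  0.02216909 -0.10982614]
 [ 0.1091536  -0.02955998 -0.99358528]] [   7.09497966  561.91264554 1003.92345828]
```

View pics/top0.png

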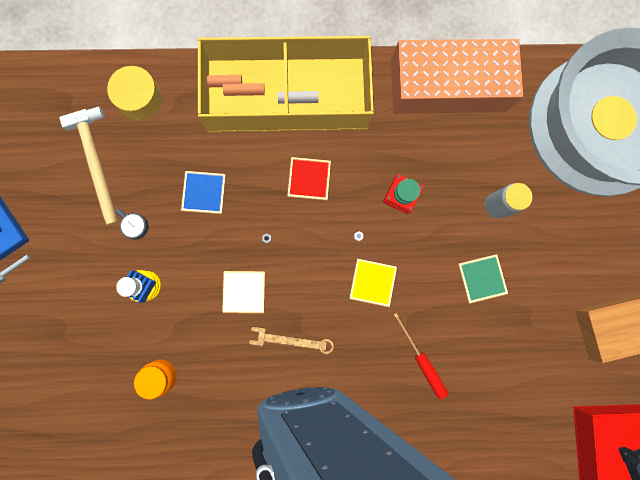

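View pics/scene0.png

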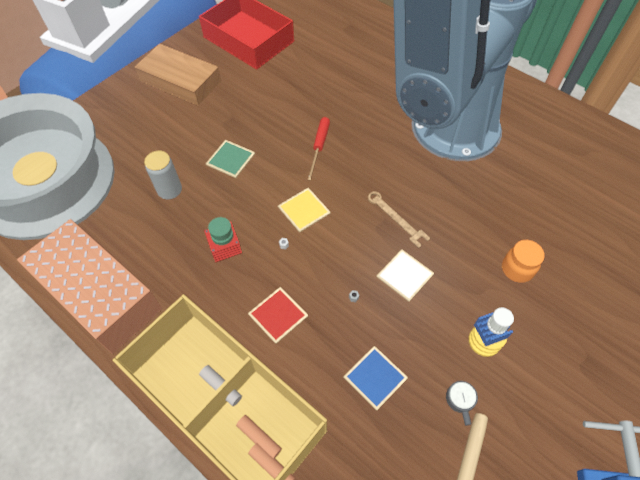

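The top view shows the barrel with the cap at (404,193) and the pulley, head and filter at (138,286). The boards are blue (203,192), red (309,178), white (243,292), yellow (373,282) and green (483,278).

```bash
cat > h.py <<'E'
import numpy as np,cv2
def world(f):
    v,u=np.mgrid[:480,:640]; z=f["z_map"]
    K=f["mtx"]; c=np.stack([(u-K[0,2])/K[0,0]*z,(v-K[1,2])/K[1,1]*z,z],-1)
    return (c-f["t"])@f["R"]   # R^T (c-t)
def hsv(f): return cv2.cvtColor(np.ascontiguousarray(f["pixels"]),cv2.COLOR_RGB2HSV)
def cm(f,col):
    h=hsv(f); H,S,V=[h[...,i].astype(int) for i in range(3)]
    return {"red":((H<8)|(H>172))&(S>150),"yellow":(H>22)&(H<35)&(S>130),"blue":(H>100)&(H<125)&(S>130),
            "green":(H>65)&(H<95)&(S>80),"white":(S<40)&(V>170)}[col]
def fit(f,col,xy,zlo,zhi,rad=60):
    W=world(f); m=cm(f,col)&(f["z_map"]>0)&(W[...,2]>zlo)&(W[...,2]<zhi)&(np.hypot(W[...,0]-xy[0],W[...,1]-xy[1])<rad)
    p=W[m].astype(np.float32)
    if len(p)<10: return None
    (c,s,a)=cv2.minAreaRect(p[:,:2]); 
    (cc,rr)=cv2.minEnclosingCircle(p[:,:2])
    return dict(n=len(p),rect=np.round(c,1),size=np.round(s,1),deg=round(a,1),circ=np.round(cc,1),r=round(rr,1),z=np.round(np.percentile(p[:,2],[5,50,95]),1),mean=np.round(p[:,:2].mean(0),1))
E
python3 - <<'E'
from h import *
for n in("top","scene"):
    f=np.load(f"{n}0.npz"); print(n)
    t=np.load("top0.npz"); W=world(t)
    for c,(u,v) in dict(red=(309,178),yellow=(373,282),blue=(203,192),green=(483,278),white=(243,292)).items():
        print("board",c,fit(f,c,W[v,u,:2],-6,14,75))
    A=W[191,406,:2];B=W[287,128,:2]; 
    print(W[191,406],W[287,128])
    for c,x,a,b in(("green",A,70,95),("red",A,36,52),("red",A,-10,52),("green",A,36,95),("white",B,112,135),("blue",B,74,92),("blue",B,40,92),("yellow",B,-10,52),("yellow",B,38,52)): print(c,a,b,fit(f,c,x,a,b))
E
```

```text
topTraceback (most recent call last):
  File "<stdin>", line 6, in <module>
  File "h.py", line 15, in fit
    (c,s,a)=cv2.minAreaRect(p[:,:2]);
            ~~~~~~~~~~~~~~~^^^^^^^^^
cv2.error: OpenCV(4.12.0) /io/opencv/modules/imgproc/src/convhull.cpp:143: error: (-215:Assertion failed) total >= 0 && (depth == CV_32F || depth == CV_32S) in function 'convexHull'
```

```bash
sed -i 's/p=W\[m\].astype(np.float32)/p=W[m].astype(np.float32)\n    q=np.ascontiguousarray(p[:,:2])/; s/minAreaRect(p\[:,:2\])/minAreaRect(q)/; s/minEnclosingCircle(p\[:,:2\])/minEnclosingCircle(q)/' h.py
python3 - <<'E'
from h import *
for n in("top","scene"):
    f=np.load(f"{n}0.npz"); print(n)
    t=np.load("top0.npz"); W=world(t)
    for c,(u,v) in dict(red=(309,178),yellow=(373,282),blue=(203,192),green=(483,278),white=(243,292)).items():
        print("board",c,fit(f,c,W[v,u,:2],-6,14,75))
    A=W[191,406,:2];B=W[287,128,:2]; 
    print(W[191,406],W[287,128])
    for c,x,a,b in(("green",A,70,95),("red",A,36,52),("red",A,-10,52),("green",A,36,95),("white",B,112,135),("blue",B,74,92),("blue",B,40,92),("yellow",B,-10,52),("yellow",B,38,52)): print(c,a,b,fit(f,c,x,a,b))
E
```

```text
top
board red {'n': 1235, 'rect': array([689.4,   4.6]), 'size': array([79.1, 79.3]), 'deg': 83.1, 'circ': array([690.7,   5.4]), 'r': 54.2, 'z': array([2.6, 5.9, 9.1]), 'mean': array([689.2,   4.7], dtype=float32)}
board yellow {'n': 1351, 'rect': array([ 456.2, -129.6]), 'size': array([80.6, 79.8]), 'deg': 76.9, 'circ': array([ 456.4, -129.5]), 'r': 55.2, 'z': array([2.9, 5.9, 9. ]), 'mean': array([ 456.1, -129.3], dtype=float32)}
board blue {'n': 1231, 'rect': array([662.9, 238.5]), 'size': array([78.9, 77.7]), 'deg': 83.9, 'circ': array([663.6, 237.6]), 'r': 53.5, 'z': array([3. , 5.9, 9. ]), 'mean': array([662.8, 238.1], dtype=float32)}
board green {'n': 1251, 'rect': array([ 458.6, -371.7]), 'size': array([77.6, 79.8]), 'deg': 11.9, 'circ': array([ 459.1, -371.6]), 'r': 53.6, 'z': array([2.6, 5.8, 8.9]), 'mean': array([ 458.4, -371.3], dtype=float32)}
board white {'n': 1535, 'rect': array([442. , 151.8]), 'size': array([86.5, 81.7]), 'deg': 88.3, 'circ': array([441.5, 152.1]), 'r': 57.6, 'z': array([2.8, 5.9, 9.1]), 'mean': array([441.4, 152. ], dtype=float32)}
[ 640.12993498 -
[... 4477 characters left out ...]
.9]), 'mean': array([469.4, 359.4], dtype=float32)}
blue 40 92 {'n': 211, 'rect': array([461.1, 358.3]), 'size': array([47.7, 46.6]), 'deg': 60.2, 'circ': array([460.7, 358.7]), 'r': 31.4, 'z': array([59.8, 70.1, 83.6]), 'mean': array([471.8, 356.1], dtype=float32)}
yellow -10 52 {'n': 366, 'rect': array([476. , 363.9]), 'size': array([35.4, 62.3]), 'deg': 9.8, 'circ': array([463.4, 361.9]), 'r': 31.4, 'z': array([ 5.6, 27.7, 45.5]), 'mean': array([482.9, 363.3], dtype=float32)}
yellow 38 52 {'n': 151, 'rect': array([476.9, 365.6]), 'size': array([32.7, 62.2]), 'deg': 14.5, 'circ': array([463.8, 362.2]), 'r': 31.2, 'z': array([39.6, 43.6, 46.7]), 'mean': array([480.6, 368.9], dtype=float32)}
```

Call:
{"method": "send_rows", "body": {
  "moves": [
    {"az": -0.128,"hand": -1},
    {"az": -0.128,"hand": -1},
    {"az": -0.128,"hand": -1},
    {"az": -0.128,"hand": -1},
    {"az": -0.128,"hand": -1},
    {"az": -0.128,"hand": -1},
    {"hand": -1}
  ],
  "newtons": 25
}}

```text
schema error: expected keys ax, ay, az, x, y, z, hand
```

```bash
cat > go.py <<'E'
import sys
from cell import r
import numpy as np
from scipy.spatial.transform import Rotation as R
s=r.sense(); Q=R.from_quat(s["orientation"]); p=s["eef_pos"]
print("t",round(s["t"],2),"pos",p.round(1),"F",s["ft_force"].round(1),"open",round(s["opening"],1),"grip",round(s["grip_force"],1),"psi",np.degrees(np.arctan2(*Q.apply([1,0,0])[[1,0]])).round(1),"tilt",np.degrees(np.arccos(-Q.apply([0,0,1])[2])).round(2))
for a in sys.argv[1:]:
    g=np.array([float(v) if v else p[i] for i,v in enumerate(a.split(","))])
    d=Q.inv().apply(g-p); n=int(np.ceil(np.linalg.norm(d)/42)); print(a,"total",d.round(1),"rows",n,"each",(d/max(n,1)).round(2)); p=g
E
python3 go.py 643.7,-197.6,200 643.7,-197.6,48
```

```text
t 0.1 pos [ 179.1 -545.9  237.9] F [ 0.8  0.4 -1. ] open 87.9 grip 0.0 psi 18.2 tilt 0.09
643.7,-197.6,200 total [ 550.  -186.2   38.4] rows 14 each [ 39.28 -13.3    2.74]
643.7,-197.6,48 total [-1.00e-01  2.00e-01  1.52e+02] rows 4 each [-1.0e-02  6.0e-02  3.8e+01]
```

All keys are needed in each row.

Call:
{"method": "send_rows", "body": {
  "moves": [
    {"ax": 0,"ay": 0,"az": -0.128,"x": 0,"y": 0,"z": 0,"hand": -1},
    {"ax": 0,"ay": 0,"az": -0.128,"x": 0,"y": 0,"z": 0,"hand": -1},
    {"ax": 0,"ay": 0,"az": -0.128,"x": 0,"y": 0,"z": 0,"hand": -1},
    {"ax": 0,"ay": 0,"az": -0.128,"x": 0,"y": 0,"z": 0,"hand": -1},
    {"ax": 0,"ay": 0,"az": -0.128,"x": 0,"y": 0,"z": 0,"hand": -1},
    {"ax": 0,"ay": 0,"az": -0.128,"x": 0,"y": 0,"z": 0,"hand": -1},
    {"ax": 0,"ay": 0,"az": 0,"x": 0,"y": 0,"z": 0,"hand": -1},
    {"ax": 0,"ay": 0,"az": 0,"x": 0,"y": 0,"z": 0,"hand": -1}
  ],
  "newtons": 25
}}

```text
t: 0.9
eef_pos: [179.1, -546.2, 238.4]
orientation: [0.857, 0.515, 0.0, -0.0]
ft_force: [0.1, -0.5, 1.0]
opening: 88.4
grip_force: 0.0
```

```bash
python3 go.py 643.7,-197.6,200 643.7,-197.6,48
```

```text
t 0.9 pos [ 179.1 -546.2  238.4] F [ 0.1 -0.5  1. ] open 88.4 grip 0.0 psi 62.0 tilt 0.04
643.7,-197.6,200 total [526.1 246.1  38.6] rows 14 each [37.58 17.58  2.76]
643.7,-197.6,48 total [-1.00e-01  0.00e+00  1.52e+02] rows 4 each [-2.0e-02  1.0e-02  3.8e+01]
```

Call:
{"method": "send_rows", "body": {
  "moves": [
    {"ax": 0,"ay": 0,"az": 0,"x": 20,"y": 9,"z": 0,"hand": -1},
    {"ax": 0,"ay": 0,"az": 0,"x": 38,"y": 18,"z": 3,"hand": -1},
    {"ax": 0,"ay": 0,"az": 0,"x": 38,"y": 18,"z": 3,"hand": -1},
    {"ax": 0,"ay": 0,"az": 0,"x": 38,"y": 18,"z": 3,"hand": -1},
    {"ax": 0,"ay": 0,"az": 0,"x": 38,"y": 18,"z": 3,"hand": -1},
    {"ax": 0,"ay": 0,"az": 0,"x": 38,"y": 18,"z": 3,"hand": -1},
    {"ax": 0,"ay": 0,"az": 0,"x": 38,"y": 18,"z": 3,"hand": -1},
    {"ax": 0,"ay": 0,"az": 0,"x": 38,"y": 18,"z": 3,"hand": -1},
    {"ax": 0,"ay": 0,"az": 0,"x": 38,"y": 18,"z": 3,"hand": -1},
    {"ax": 0,"ay": 0,"az": 0,"x": 38,"y": 18,"z": 3,"hand": -1},
    {"ax": 0,"ay": 0,"az": 0,"x": 38,"y": 18,"z": 3,"hand": -1},
    {"ax": 0,"ay": 0,"az": 0,"x": 38,"y": 18,"z": 3,"hand": -1},
    {"ax": 0,"ay": 0,"az": 0,"x": 38,"y": 18,"z": 3,"hand": -1},
    {"ax": 0,"ay": 0,"az": 0,"x": 38,"y": 18,"z": 3,"hand": -1},
    {"ax": 0,"ay": 0,"az": 0,"x": 12,"y": 3,"z": 2,"hand": -1},
    {"ax": 0,"ay": 0,"az": 0,"x": 0,"y": 0,"z": 0,"hand": -1},
    {"ax": 0,"ay": 0,"az": 0,"x": 0,"y": 0,"z": 0,"hand": -1}
  ]
}}

```text
t: 2.6
eef_pos: [641.5, -196.7, 197.3]
orientation: [0.857, 0.516, -0.001, -0.0]
ft_force: [-0.1, -1.0, 0.8]
opening: 88.0
grip_force: 0.0
```

```bash
python3 go.py 643.7,-197.6,120 643.7,-197.6,48
```

```text
t 2.6 pos [ 641.5 -196.7  197.3] F [-0.1 -1.   0.8] open 88.0 grip 0.0 psi 62.1 tilt 0.07
643.7,-197.6,120 total [ 0.3  2.4 77.3] rows 2 each [ 0.17  1.22 38.67]
643.7,-197.6,48 total [ 0.1  0.1 72. ] rows 2 each [3.0e-02 4.0e-02 3.6e+01]
```

Call:
{"method": "send_rows", "body": {
  "moves": [
    {"ax": 0,"ay": 0,"az": 0,"x": 0,"y": 2,"z": 30,"hand": -1},
    {"ax": 0,"ay": 0,"az": 0,"x": 0,"y": 0,"z": 40,"hand": -1},
    {"ax": 0,"ay": 0,"az": 0,"x": 0,"y": 0,"z": 30,"hand": -1},
    {"ax": 0,"ay": 0,"az": 0,"x": 0,"y": 0,"z": 25,"hand": -1},
    {"ax": 0,"ay": 0,"az": 0,"x": 0,"y": 0,"z": 15,"hand": -1},
    {"ax": 0,"ay": 0,"az": 0,"x": 0,"y": 0,"z": 9,"hand": -1},
    {"ax": 0,"ay": 0,"az": 0,"x": 0,"y": 0,"z": 0,"hand": -1},
    {"ax": 0,"ay": 0,"az": 0,"x": 0,"y": 0,"z": 0,"hand": 0.0},
    {"ax": 0,"ay": 0,"az": 0,"x": 0,"y": 0,"z": 0,"hand": 0.2},
    {"ax": 0,"ay": 0,"az": 0,"x": 0,"y": 0,"z": 0,"hand": 1},
    {"ax": 0,"ay": 0,"az": 0,"x": 0,"y": 0,"z": 0,"hand": 1},
    {"ax": 0,"ay": 0,"az": 0,"x": 0,"y": 0,"z": 0,"hand": 1},
    {"ax": 0,"ay": 0,"az": 0,"x": 0,"y": 0,"z": 0,"hand": 1},
    {"ax": 0,"ay": 0,"az": 0,"x": 0,"y": 0,"z": 0,"hand": 1}
  ],
  "newtons": 20
}}

```text
t: 4.0
eef_pos: [644.3, -197.1, 49.0]
orientation: [0.856, 0.516, 0.0, 0.0]
ft_force: [-0.2, -0.0, 2.8]
opening: 47.2
grip_force: 20.0
```

```bash
python3 go.py ,,130 458.2,-371.8,130 458.2,-371.8,54
```

```text
t 4.0 pos [ 644.3 -197.1   49. ] F [-0.2 -0.   2.8] open 47.2 grip 20.0 psi 62.2 tilt 0.02
,,130 total [  0.   0. -81.] rows 2 each [ 0.000e+00  1.000e-02 -4.048e+01]
458.2,-371.8,130 total [-241.4  -83.    -0. ] rows 7 each [-3.448e+01 -1.185e+01 -1.000e-02]
458.2,-371.8,54 total [-0. -0. 76.] rows 2 each [-0.0e+00 -1.0e-02  3.8e+01]
```

Call:
{"method": "send_rows", "body": {
  "moves": [
    {"ax": 0,"ay": 0,"az": 0,"x": 0,"y": 0,"z": -10,"hand": 1},
    {"ax": 0,"ay": 0,"az": 0,"x": 0,"y": 0,"z": -30,"hand": 1},
    {"ax": 0,"ay": 0,"az": 0,"x": 0,"y": 0,"z": -30,"hand": 1},
    {"ax": 0,"ay": 0,"az": 0,"x": -10,"y": -3,"z": -10,"hand": 1},
    {"ax": 0,"ay": 0,"az": 0,"x": -25,"y": -8,"z": 0,"hand": 1},
    {"ax": 0,"ay": 0,"az": 0,"x": -35,"y": -12,"z": 0,"hand": 1},
    {"ax": 0,"ay": 0,"az": 0,"x": -35,"y": -12,"z": 0,"hand": 1},
    {"ax": 0,"ay": 0,"az": 0,"x": -35,"y": -12,"z": 0,"hand": 1},
    {"ax": 0,"ay": 0,"az": 0,"x": -35,"y": -12,"z": 0,"hand": 1},
    {"ax": 0,"ay": 0,"az": 0,"x": -35,"y": -12,"z": 0,"hand": 1},
    {"ax": 0,"ay": 0,"az": 0,"x": -20,"y": -8,"z": 0,"hand": 1},
    {"ax": 0,"ay": 0,"az": 0,"x": -11,"y": -4,"z": 0,"hand": 1},
    {"ax": 0,"ay": 0,"az": 0,"x": 0,"y": 0,"z": 0,"hand": 1},
    {"ax": 0,"ay": 0,"az": 0,"x": 0,"y": 0,"z": 0,"hand": 1}
  ]
}}

```text
t: 5.4
eef_pos: [458.3, -371.0, 128.5]
orientation: [0.857, 0.516, 0.0, -0.0]
ft_force: [-0.6, 0.1, -2.0]
opening: 47.4
grip_force: 20.0
```

```bash
python3 go.py 458.2,-371.8,54
```

```text
t 5.4 pos [ 458.3 -371.   128.5] F [-0.6  0.1 -2. ] open 47.4 grip 20.0 psi 62.1 tilt 0.04
458.2,-371.8,54 total [-0.8  0.3 74.5] rows 2 each [-0.41  0.14 37.23]
```

Call:
{"method": "send_rows", "body": {
  "moves": [
    {"ax": 0,"ay": 0,"az": 0,"x": -1,"y": 0,"z": 20,"hand": 1},
    {"ax": 0,"ay": 0,"az": 0,"x": 0,"y": 0,"z": 35,"hand": 1},
    {"ax": 0,"ay": 0,"az": 0,"x": 0,"y": 0,"z": 30,"hand": 1},
    {"ax": 0,"ay": 0,"az": 0,"x": 0,"y": 0,"z": 15,"hand": 1},
    {"ax": 0,"ay": 0,"az": 0,"x": 0,"y": 0,"z": 9,"hand": 1},
    {"ax": 0,"ay": 0,"az": 0,"x": 0,"y": 0,"z": 5,"hand": 1},
    {"ax": 0,"ay": 0,"az": 0,"x": 0,"y": 0,"z": 3,"hand": 1},
    {"ax": 0,"ay": 0,"az": 0,"x": 0,"y": 0,"z": 0,"hand": 1},
    {"ax": 0,"ay": 0,"az": 0,"x": 0,"y": 0,"z": 0,"hand": 1}
  ]
}}

```text
t: 6.3
eef_pos: [458.2, -372.9, 12.7]
orientation: [0.856, 0.516, 0.0, 0.001]
ft_force: [0.4, 0.5, -2.0]
opening: 47.6
grip_force: 20.0
```

```bash
python3 go.py 458.2,-371.8,10
```

```text
t 6.3 pos [ 458.2 -372.9   12.7] F [ 0.4  0.5 -2. ] open 47.6 grip 20.0 psi 62.2 tilt 0.1
458.2,-371.8,10 total [ 1.  -0.6  2.7] rows 1 each [ 1.01 -0.55  2.72]
```

Next I set it down, release and retreat, then plan the barrel.

Call:
{"method": "send_rows", "body": {
  "moves": [
    {"ax": 0,"ay": 0,"az": 0,"x": 0,"y": 0,"z": 1,"hand": 1},
    {"ax": 0,"ay": 0,"az": 0,"x": 0,"y": 0,"z": 1,"hand": 1},
    {"ax": 0,"ay": 0,"az": 0,"x": 0,"y": 0,"z": 0.5,"hand": 1},
    {"ax": 0,"ay": 0,"az": 0,"x": 0,"y": 0,"z": 0,"hand": 1},
    {"ax": 0,"ay": 0,"az": 0,"x": 0,"y": 0,"z": 0,"hand": -1},
    {"ax": 0,"ay": 0,"az": 0,"x": 0,"y": 0,"z": 0,"hand": -1},
    {"ax": 0,"ay": 0,"az": 0,"x": 0,"y": 0,"z": 0,"hand": -1},
    {"ax": 0,"ay": 0,"az": 0,"x": 0,"y": 0,"z": 0,"hand": -1},
    {"ax": 0,"ay": 0,"az": 0,"x": 0,"y": 0,"z": 0,"hand": -1},
    {"ax": 0,"ay": 0,"az": 0,"x": 0,"y": 0,"z": -20,"hand": -1},
    {"ax": 0,"ay": 0,"az": 0,"x": 0,"y": 0,"z": -40,"hand": -1},
    {"ax": 0,"ay": 0,"az": 0,"x": 0,"y": 0,"z": -40,"hand": -1},
    {"ax": 0,"ay": 0,"az": 0,"x": 0,"y": 0,"z": -40,"hand": -1},
    {"ax": 0,"ay": 0,"az": 0,"x": 0,"y": 0,"z": 0,"hand": -1}
  ]
}}

```text
t: 7.7
eef_pos: [460.4, -375.4, 155.9]
orientation: [0.856, 0.516, 0.001, 0.006]
ft_force: [1.2, -0.6, 0.0]
opening: 88.1
grip_force: 0.0
```

```bash
cat > look.py <<'E'
import sys
from cell import vision
from h import *
for n in ("top","scene"):
    f=vision.grab_frame(n)
    if len(sys.argv)>1 and sys.argv[1]!="-": cv2.imwrite(f"pics/{n}{sys.argv[1]}.png",f["pixels"][:,:,::-1])
    for a in sys.argv[2:]:
        c,x,y,lo,hi=a.split(","); print(n,a,fit(f,c,(float(x),float(y)),float(lo),float(hi)))
E
python3 look.py - green,458,-372,35,52 red,645,-197,36,52; python3 go.py 645.8,-197,130 645.8,-197,5
```

```text
top green,458,-372,35,52 {'n': 418, 'rect': array([ 458.1, -372.6]), 'size': array([47.1, 46.3]), 'deg': 3.7, 'circ': array([ 457.5, -374.2]), 'r': 24.7, 'z': array([39.6, 43.5, 46.4]), 'mean': array([ 458. , -372.8], dtype=float32)}
top red,645,-197,36,52 {'n': 817, 'rect': array([ 646.1, -198.9]), 'size': array([62.2, 63.1]), 'deg': 62.9, 'circ': array([ 645.6, -199.4]), 'r': 42.5, 'z': array([41.2, 44.3, 47.5]), 'mean': array([ 645.7, -198.3], dtype=float32)}
scene green,458,-372,35,52 {'n': 192, 'rect': array([ 458.1, -374.4]), 'size': array([44.3, 46. ]), 'deg': 3.1, 'circ': array([ 458.1, -374.1]), 'r': 25.9, 'z': array([38.9, 42.6, 46. ]), 'mean': array([ 458.3, -373.4], dtype=float32)}
scene red,645,-197,36,52 {'n': 687, 'rect': array([ 645.2, -197.8]), 'size': array([66.2, 61.6]), 'deg': 62.3, 'circ': array([ 646.2, -195.8]), 'r': 42.5, 'z': array([40. , 43.7, 46.5]), 'mean': array([ 646.3, -195.8], dtype=float32)}
t 7.8 pos [ 458.1 -372.8  150.3] F [-1.2 -0.3 -0.1] open 88.2 grip 0.0 psi 62.2 tilt 0.14
645.8,-197,130 total [243.1  83.8  20.3] rows 7 each [34.73 11.97  2.89]
645.8,-197,5 total [ 1.00e-01 -3.00e-01  1.25e+02] rows 3 each [ 4.000e-02 -1.000e-01  4.167e+01]
```

Call:
{"method": "send_rows", "body": {
  "moves": [
    {"ax": 0,"ay": 0,"az": 0,"x": 18,"y": 6,"z": 0,"hand": -1},
    {"ax": 0,"ay": 0,"az": 0,"x": 35,"y": 12,"z": 4,"hand": -1},
    {"ax": 0,"ay": 0,"az": 0,"x": 35,"y": 12,"z": 4,"hand": -1},
    {"ax": 0,"ay": 0,"az": 0,"x": 35,"y": 12,"z": 4,"hand": -1},
    {"ax": 0,"ay": 0,"az": 0,"x": 35,"y": 12,"z": 4,"hand": -1},
    {"ax": 0,"ay": 0,"az": 0,"x": 35,"y": 12,"z": 4,"hand": -1},
    {"ax": 0,"ay": 0,"az": 0,"x": 30,"y": 12,"z": 0,"hand": -1},
    {"ax": 0,"ay": 0,"az": 0,"x": 20,"y": 6,"z": 0,"hand": -1},
    {"ax": 0,"ay": 0,"az": 0,"x": 0,"y": 0,"z": 0,"hand": -1},
    {"ax": 0,"ay": 0,"az": 0,"x": 0,"y": 0,"z": 0,"hand": -1}
  ]
}}

```text
t: 8.8
eef_pos: [644.3, -196.1, 126.9]
orientation: [0.856, 0.517, -0.001, -0.001]
ft_force: [0.2, -0.1, 0.1]
opening: 87.8
grip_force: 0.0
```

```bash
python3 go.py 645.8,-197.2,6
```

```text
t 8.8 pos [ 644.3 -196.1  126.9] F [ 0.2 -0.1  0.1] open 87.8 grip 0.0 psi 62.2 tilt 0.21
645.8,-197.2,6 total [ -0.2   2.3 120.9] rows 3 each [-0.06  0.76 40.31]
```

Call:
{"method": "send_rows", "body": {
  "moves": [
    {"ax": 0,"ay": 0,"az": 0,"x": 0,"y": 1,"z": 25,"hand": -1},
    {"ax": 0,"ay": 0,"az": 0,"x": 0,"y": 1,"z": 30,"hand": -1},
    {"ax": 0,"ay": 0,"az": 0,"x": 0,"y": 0,"z": 30,"hand": -1},
    {"ax": 0,"ay": 0,"az": 0,"x": 0,"y": 0,"z": 20,"hand": -1},
    {"ax": 0,"ay": 0,"az": 0,"x": 0,"y": 0,"z": 10,"hand": -1},
    {"ax": 0,"ay": 0,"az": 0,"x": 0,"y": 0,"z": 5,"hand": -1},
    {"ax": 0,"ay": 0,"az": 0,"x": 0,"y": 0,"z": 0,"hand": -1},
    {"ax": 0,"ay": 0,"az": 0,"x": 0,"y": 0,"z": 0,"hand": -0.3},
    {"ax": 0,"ay": 0,"az": 0,"x": 0,"y": 0,"z": 0,"hand": 1},
    {"ax": 0,"ay": 0,"az": 0,"x": 0,"y": 0,"z": 0,"hand": 1},
    {"ax": 0,"ay": 0,"az": 0,"x": 0,"y": 0,"z": 0,"hand": 1},
    {"ax": 0,"ay": 0,"az": 0,"x": 0,"y": 0,"z": 0,"hand": 1},
    {"ax": 0,"ay": 0,"az": 0,"x": 0,"y": 0,"z": 0,"hand": 1}
  ],
  "newtons": 30
}}

```text
t: 10.1
eef_pos: [647.4, -197.6, 10.1]
orientation: [0.856, 0.516, 0.0, 0.0]
ft_force: [-2.0, 0.6, 5.4]
opening: 61.7
grip_force: 30.0
```

```bash
python3 go.py ,,90 689,4.6,90
```

```text
t 10.1 pos [ 647.4 -197.6   10.1] F [-2.   0.6  5.4] open 61.7 grip 30.0 psi 62.2 tilt 0.02
,,90 total [ -0.    0.  -79.9] rows 2 each [-0.000e+00  1.000e-02 -3.997e+01]
689,4.6,90 total [198.2 -57.7  -0. ] rows 5 each [ 39.65 -11.53  -0.  ]
```

Call:
{"method": "send_rows", "body": {
  "moves": [
    {"ax": 0,"ay": 0,"az": 0,"x": 0,"y": 0,"z": -10,"hand": 1},
    {"ax": 0,"ay": 0,"az": 0,"x": 0,"y": 0,"z": -30,"hand": 1},
    {"ax": 0,"ay": 0,"az": 0,"x": 0,"y": 0,"z": -30,"hand": 1},
    {"ax": 0,"ay": 0,"az": 0,"x": 10,"y": -3,"z": -10,"hand": 1},
    {"ax": 0,"ay": 0,"az": 0,"x": 25,"y": -7,"z": 0,"hand": 1},
    {"ax": 0,"ay": 0,"az": 0,"x": 35,"y": -10,"z": 0,"hand": 1},
    {"ax": 0,"ay": 0,"az": 0,"x": 35,"y": -10,"z": 0,"hand": 1},
    {"ax": 0,"ay": 0,"az": 0,"x": 35,"y": -10,"z": 0,"hand": 1},
    {"ax": 0,"ay": 0,"az": 0,"x": 35,"y": -10,"z": 0,"hand": 1},
    {"ax": 0,"ay": 0,"az": 0,"x": 23,"y": -8,"z": 0,"hand": 1},
    {"ax": 0,"ay": 0,"az": 0,"x": 0,"y": 0,"z": 0,"hand": 1},
    {"ax": 0,"ay": 0,"az": 0,"x": 0,"y": 0,"z": 0,"hand": 1},
    {"ax": 0,"ay": 0,"az": 0,"x": 0,"y": 0,"z": 0,"hand": 1}
  ]
}}

```text
t: 11.4
eef_pos: [687.9, 4.1, 88.4]
orientation: [0.857, 0.516, -0.001, -0.0]
ft_force: [-0.1, -0.5, -4.4]
opening: 61.7
grip_force: 30.0
```

```bash
python3 look.py 1 red,689,4,30,140; python3 go.py 689,4.6,15
```

```text
top red,689,4,30,140 {'n': 130, 'rect': array([676.8, -22.2]), 'size': array([ 9.3, 55.9]), 'deg': 62.3, 'circ': array([677.1, -21.7]), 'r': 28.2, 'z': array([ 88.9, 122.1, 125.3]), 'mean': array([675.3, -23.1], dtype=float32)}
scene red,689,4,30,140 {'n': 709, 'rect': array([690.6,   6.1]), 'size': array([60.6, 71.3]), 'deg': 53.7, 'circ': array([687.1,   3.7]), 'r': 42.6, 'z': array([ 83.5, 120.7, 124.7]), 'mean': array([698.2,  21. ], dtype=float32)}
t 11.5 pos [688.1   3.5  88.8] F [-0.9 -0.7 -4.4] open 61.7 grip 30.0 psi 62.1 tilt 0.03
689,4.6,15 total [ 1.4  0.3 73.8] rows 2 each [ 0.71  0.13 36.92]
```

Call:
{"method": "send_rows", "body": {
  "moves": [
    {"ax": 0,"ay": 0,"az": 0,"x": 1,"y": 0,"z": 15,"hand": 1},
    {"ax": 0,"ay": 0,"az": 0,"x": 0,"y": 0,"z": 25,"hand": 1},
    {"ax": 0,"ay": 0,"az": 0,"x": 0,"y": 0,"z": 15,"hand": 1},
    {"ax": 0,"ay": 0,"az": 0,"x": 0,"y": 0,"z": 9,"hand": 1},
    {"ax": 0,"ay": 0,"az": 0,"x": 0,"y": 0,"z": 5,"hand": 1},
    {"ax": 0,"ay": 0,"az": 0,"x": 0,"y": 0,"z": 2,"hand": 1},
    {"ax": 0,"ay": 0,"az": 0,"x": 0,"y": 0,"z": 0,"hand": 1},
    {"ax": 0,"ay": 0,"az": 0,"x": 0,"y": 0,"z": 0,"hand": 1}
  ]
}}

```text
t: 12.3
eef_pos: [689.7, 5.3, 19.2]
orientation: [0.856, 0.516, 0.001, 0.001]
ft_force: [-0.1, 0.4, -4.9]
opening: 61.8
grip_force: 30.0
```

```bash
python3 go.py 689,4.6,15
```

```text
t 12.3 pos [689.7   5.3  19.2] F [-0.1  0.4 -4.9] open 61.8 grip 30.0 psi 62.2 tilt 0.1
689,4.6,15 total [-0.9 -0.3  4.2] rows 1 each [-0.94 -0.3   4.24]
```

Call:
{"method": "send_rows", "body": {
  "moves": [
    {"ax": 0,"ay": 0,"az": 0,"x": 0,"y": 0,"z": 2,"hand": 1},
    {"ax": 0,"ay": 0,"az": 0,"x": 0,"y": 0,"z": 1,"hand": 1},
    {"ax": 0,"ay": 0,"az": 0,"x": 0,"y": 0,"z": 1,"hand": 1},
    {"ax": 0,"ay": 0,"az": 0,"x": 0,"y": 0,"z": 0,"hand": 1},
    {"ax": 0,"ay": 0,"az": 0,"x": 0,"y": 0,"z": 0,"hand": 1}
  ]
}}

```text
t: 12.8
eef_pos: [689.1, 5.4, 15.1]
orientation: [0.856, 0.516, 0.0, 0.0]
ft_force: [-3.8, 0.7, 4.6]
opening: 61.6
grip_force: 30.0
```

Contact: Fz went from −4.9 N to +4.6 N. Release, retreat, and go towards the filter.

Call:
{"method": "send_rows", "body": {
  "moves": [
    {"ax": 0,"ay": 0,"az": 0,"x": 0,"y": 0,"z": 0,"hand": -1},
    {"ax": 0,"ay": 0,"az": 0,"x": 0,"y": 0,"z": 0,"hand": -1},
    {"ax": 0,"ay": 0,"az": 0,"x": 0,"y": 0,"z": 0,"hand": -1},
    {"ax": 0,"ay": 0,"az": 0,"x": 0,"y": 0,"z": 0,"hand": -1},
    {"ax": 0,"ay": 0,"az": 0,"x": 0,"y": 0,"z": -20,"hand": -1},
    {"ax": 0,"ay": 0,"az": 0,"x": 0,"y": 0,"z": -40,"hand": -1},
    {"ax": 0,"ay": 0,"az": 0,"x": 0,"y": 0,"z": -40,"hand": -1},
    {"ax": 0,"ay": 0,"az": 0,"x": 0,"y": 0,"z": -40,"hand": -1},
    {"ax": 0,"ay": 0,"az": 0,"x": 0,"y": 0,"z": -25,"hand": -1},
    {"ax": 0,"ay": 0,"az": 0,"x": 0,"y": 0,"z": 0,"hand": -1},
    {"ax": 0,"ay": 0,"az": 0,"x": 0,"y": 0,"z": 0,"hand": -1}
  ]
}}

```text
t: 13.9
eef_pos: [689.0, 5.4, 179.3]
orientation: [0.856, 0.516, 0.0, 0.0]
ft_force: [-0.6, -0.5, -0.7]
opening: 87.9
grip_force: 0.0
```

```bash
python3 go.py 459.2,360.8,180 459.2,360.8,88; python3 look.py - red,689,4.6,36,60 white,459,361,110,135
```

```text
t 13.9 pos [689.    5.4 179.3] F [-0.6 -0.5 -0.7] open 87.9 grip 0.0 psi 62.2 tilt 0.05
459.2,360.8,180 total [ 206.9 -369.2   -1. ] rows 11 each [ 18.81 -33.57  -0.09]
459.2,360.8,88 total [-0.  -0.1 92. ] rows 3 each [-1.000e-02 -3.000e-02  3.067e+01]
top red,689,4.6,36,60 {'n': 207, 'rect': array([699.5,  -2.8]), 'size': array([61.4, 36.6]), 'deg': 62.2, 'circ': array([699.7,  -2. ]), 'r': 34.1, 'z': array([46.2, 49.8, 52.2]), 'mean': array([692.2, -13.2], dtype=float32)}
top white,459,361,110,135 {'n': 293, 'rect': array([459.7, 360.1]), 'size': array([35.2, 34.2]), 'deg': 88.5, 'circ': array([459. , 360.6]), 'r': 18.5, 'z': array([119.8, 122.5, 125.2]), 'mean': array([459.2, 360.1], dtype=float32)}
scene red,689,4.6,36,60 {'n': 905, 'rect': array([687.7,   4.7]), 'size': array([64.9, 62. ]), 'deg': 62.5, 'circ': array([688.4,   5.1]), 'r': 42.8, 'z': array([40. , 48.5, 51.5]), 'mean': array([689.7,   6.9], dtype=float32)}
scene white,459,361,110,135 {'n': 330, 'rect': array([459.4, 361.5]), 'size': array([35.2, 36.2]), 'deg': 84.4, 'circ': array([458.5, 360.8]), 'r': 18.9, 'z': array([115.9, 122. , 124.6]), 'mean': array([460.4, 361.5], dtype=float32)}
```

Call:
{"method": "send_rows", "body": {
  "moves": [
    {"ax": 0,"ay": 0,"az": 0,"x": 9,"y": -17,"z": 0,"hand": -1},
    {"ax": 0,"ay": 0,"az": 0,"x": 19,"y": -34,"z": 0,"hand": -1},
    {"ax": 0,"ay": 0,"az": 0,"x": 19,"y": -34,"z": 0,"hand": -1},
    {"ax": 0,"ay": 0,"az": 0,"x": 19,"y": -34,"z": 0,"hand": -1},
    {"ax": 0,"ay": 0,"az": 0,"x": 19,"y": -34,"z": 0,"hand": -1},
    {"ax": 0,"ay": 0,"az": 0,"x": 19,"y": -34,"z": 0,"hand": -1},
    {"ax": 0,"ay": 0,"az": 0,"x": 19,"y": -34,"z": 0,"hand": -1},
    {"ax": 0,"ay": 0,"az": 0,"x": 19,"y": -34,"z": 0,"hand": -1},
    {"ax": 0,"ay": 0,"az": 0,"x": 19,"y": -34,"z": 0,"hand": -1},
    {"ax": 0,"ay": 0,"az": 0,"x": 19,"y": -34,"z": 0,"hand": -1},
    {"ax": 0,"ay": 0,"az": 0,"x": 19,"y": -34,"z": 0,"hand": -1},
    {"ax": 0,"ay": 0,"az": 0.038,"x": 8,"y": -12,"z": 0,"hand": -1},
    {"ax": 0,"ay": 0,"az": 0,"x": 0,"y": 0,"z": 0,"hand": -1},
    {"ax": 0,"ay": 0,"az": 0,"x": 0,"y": 0,"z": 0,"hand": -1}
  ]
}}

```text
t: 15.4
eef_pos: [458.8, 360.2, 177.7]
orientation: [0.866, 0.501, -0.001, 0.0]
ft_force: [0.2, -0.5, -0.2]
opening: 88.3
grip_force: 0.0
```

```bash
python3 go.py 459.2,360.8,90
```

```text
t 15.4 pos [458.8 360.2 177.7] F [ 0.2 -0.5 -0.2] open 88.3 grip 0.0 psi 60.1 tilt 0.14
459.2,360.8,90 total [ 0.9  0.1 87.7] rows 3 each [ 0.31  0.04 29.25]
```

Call:
{"method": "send_rows", "body": {
  "moves": [
    {"ax": 0,"ay": 0,"az": 0,"x": 1,"y": 0,"z": 25,"hand": -1},
    {"ax": 0,"ay": 0,"az": 0,"x": 0,"y": 0,"z": 30,"hand": -0.6},
    {"ax": 0,"ay": 0,"az": 0,"x": 0,"y": 0,"z": 18,"hand": -0.4},
    {"ax": 0,"ay": 0,"az": 0,"x": 0,"y": 0,"z": 10,"hand": -0.2},
    {"ax": 0,"ay": 0,"az": 0,"x": 0,"y": 0,"z": 5,"hand": 0},
    {"ax": 0,"ay": 0,"az": 0,"x": 0,"y": 0,"z": 0,"hand": 0.05},
    {"ax": 0,"ay": 0,"az": 0,"x": 0,"y": 0,"z": 0,"hand": 0.1},
    {"ax": 0,"ay": 0,"az": 0,"x": 0,"y": 0,"z": 0,"hand": 0.13},
    {"ax": 0,"ay": 0,"az": 0,"x": 0,"y": 0,"z": 0,"hand": 0.16},
    {"ax": 0,"ay": 0,"az": 0,"x": 0,"y": 0,"z": 0,"hand": 0.19},
    {"ax": 0,"ay": 0,"az": 0,"x": 0,"y": 0,"z": 0,"hand": 0.25},
    {"ax": 0,"ay": 0,"az": 0,"x": 0,"y": 0,"z": 0,"hand": 1},
    {"ax": 0,"ay": 0,"az": 0,"x": 0,"y": 0,"z": 0,"hand": 1},
    {"ax": 0,"ay": 0,"az": 0,"x": 0,"y": 0,"z": 0,"hand": 1}
  ],
  "newtons": 10
}}

```text
t: 16.8
eef_pos: [460.2, 361.9, 91.9]
orientation: [0.866, 0.5, 0.001, -0.0]
ft_force: [-1.1, 0.2, 5.8]
opening: 35.5
grip_force: 10.0
```

```bash
python3 go.py ,,140 442,152,140
```

```text
t 16.8 pos [460.2 361.9  91.9] F [-1.1  0.2  5.8] open 35.5 grip 10.0 psi 60.0 tilt 0.06
,,140 total [  0.    0.  -48.1] rows 2 each [ 2.000e-02  1.000e-02 -2.404e+01]
442,152,140 total [-1.909e+02  8.930e+01 -1.000e-01] rows 6 each [-3.181e+01  1.488e+01 -2.000e-02]
```

Call:
{"method": "send_rows", "body": {
  "moves": [
    {"ax": 0,"ay": 0,"az": 0,"x": 0,"y": 0,"z": -8,"hand": 1},
    {"ax": 0,"ay": 0,"az": 0,"x": 0,"y": 0,"z": -20,"hand": 1},
    {"ax": 0,"ay": 0,"az": 0,"x": 0,"y": 0,"z": -20,"hand": 1},
    {"ax": 0,"ay": 0,"az": 0,"x": -10,"y": 5,"z": 0,"hand": 1},
    {"ax": 0,"ay": 0,"az": 0,"x": -20,"y": 9,"z": 0,"hand": 1},
    {"ax": 0,"ay": 0,"az": 0,"x": -32,"y": 15,"z": 0,"hand": 1},
    {"ax": 0,"ay": 0,"az": 0,"x": -32,"y": 15,"z": 0,"hand": 1},
    {"ax": 0,"ay": 0,"az": 0,"x": -32,"y": 15,"z": 0,"hand": 1},
    {"ax": 0,"ay": 0,"az": 0,"x": -32,"y": 15,"z": 0,"hand": 1},
    {"ax": 0,"ay": 0,"az": 0,"x": -22,"y": 10,"z": 0,"hand": 1},
    {"ax": 0,"ay": 0,"az": 0,"x": -11,"y": 5,"z": 0,"hand": 1},
    {"ax": 0,"ay": 0,"az": 0,"x": 0,"y": 0,"z": 0,"hand": 1},
    {"ax": 0,"ay": 0,"az": 0,"x": 0,"y": 0,"z": 0,"hand": 1}
  ]
}}

```text
t: 18.1
eef_pos: [441.3, 152.0, 139.0]
orientation: [0.866, 0.5, 0.0, -0.0]
ft_force: [0.2, -0.5, -0.7]
opening: 35.8
grip_force: 10.0
```

```bash
python3 go.py 442,152,15;python3 look.py - white,442,152,130,190 blue,460,358,74,92
```

```text
t 18.1 pos [441.3 152.  139. ] F [ 0.2 -0.5 -0.7] open 35.8 grip 10.0 psi 59.9 tilt 0.02
442,152,15 total [  0.3   0.7 124. ] rows 3 each [ 0.11  0.23 41.33]
top white,442,152,130,190 None
top blue,460,358,74,92 {'n': 279, 'rect': array([461.1, 358.9]), 'size': array([45.4, 47.1]), 'deg': 61.7, 'circ': array([459.8, 358.4]), 'r': 31.0, 'z': array([75. , 81.4, 84.9]), 'mean': array([461.6, 365.3], dtype=float32)}
scene white,442,152,130,190 {'n': 202, 'rect': array([439.5, 157.5]), 'size': array([35.7, 23.9]), 'deg': 16.8, 'circ': array([440.6, 153.3]), 'r': 18.1, 'z': array([133.4, 157.6, 171. ]), 'mean': array([446. , 160.9], dtype=float32)}
scene blue,460,358,74,92 {'n': 296, 'rect': array([461.4, 358.1]), 'size': array([48.6, 45.2]), 'deg': 60.4, 'circ': array([460.7, 358.4]), 'r': 31.4, 'z': array([75.8, 82. , 84.2]), 'mean': array([462.4, 359.4], dtype=float32)}
```

Call:
{"method": "send_rows", "body": {
  "moves": [
    {"ax": 0,"ay": 0,"az": 0,"x": 0,"y": 0,"z": 20,"hand": 1},
    {"ax": 0,"ay": 0,"az": 0,"x": 0,"y": 0,"z": 35,"hand": 1},
    {"ax": 0,"ay": 0,"az": 0,"x": 0,"y": 0,"z": 30,"hand": 1},
    {"ax": 0,"ay": 0,"az": 0,"x": 0,"y": 0,"z": 18,"hand": 1},
    {"ax": 0,"ay": 0,"az": 0,"x": 0,"y": 0,"z": 10,"hand": 1},
    {"ax": 0,"ay": 0,"az": 0,"x": 0,"y": 0,"z": 5,"hand": 1},
    {"ax": 0,"ay": 0,"az": 0,"x": 0,"y": 0,"z": 2,"hand": 1},
    {"ax": 0,"ay": 0,"az": 0,"x": 0,"y": 0,"z": 0,"hand": 1},
    {"ax": 0,"ay": 0,"az": 0,"x": 0,"y": 0,"z": 0,"hand": 1}
  ]
}}

```text
t: 19.1
eef_pos: [442.1, 151.9, 20.1]
orientation: [0.866, 0.5, 0.001, 0.0]
ft_force: [0.1, -0.3, -0.7]
opening: 35.8
grip_force: 10.0
```

Call:
{"method": "send_rows", "body": {
  "moves": [
    {"ax": 0,"ay": 0,"az": 0,"x": 0,"y": 0,"z": 2,"hand": 1},
    {"ax": 0,"ay": 0,"az": 0,"x": 0,"y": 0,"z": 1,"hand": 1},
    {"ax": 0,"ay": 0,"az": 0,"x": 0,"y": 0,"z": 1,"hand": 1},
    {"ax": 0,"ay": 0,"az": 0,"x": 0,"y": 0,"z": 0.5,"hand": 1},
    {"ax": 0,"ay": 0,"az": 0,"x": 0,"y": 0,"z": 0,"hand": 1},
    {"ax": 0,"ay": 0,"az": 0,"x": 0,"y": 0,"z": 0,"hand": 1}
  ]
}}

```text
t: 19.7
eef_pos: [441.4, 151.7, 15.0]
orientation: [0.866, 0.5, 0.0, 0.0]
ft_force: [-2.7, -1.8, 5.6]
opening: 35.7
grip_force: 10.0
```

Call:
{"method": "send_rows", "body": {
  "moves": [
    {"ax": 0,"ay": 0,"az": 0,"x": 0,"y": 0,"z": 0,"hand": 0.1},
    {"ax": 0,"ay": 0,"az": 0,"x": 0,"y": 0,"z": 0,"hand": -0.2},
    {"ax": 0,"ay": 0,"az": 0,"x": 0,"y": 0,"z": 0,"hand": -1},
    {"ax": 0,"ay": 0,"az": 0,"x": 0,"y": 0,"z": 0,"hand": -1},
    {"ax": 0,"ay": 0,"az": 0,"x": 0,"y": 0,"z": 0,"hand": -1},
    {"ax": 0,"ay": 0,"az": 0,"x": 0,"y": 0,"z": -20,"hand": -1},
    {"ax": 0,"ay": 0,"az": 0,"x": 0,"y": 0,"z": -40,"hand": -1},
    {"ax": 0,"ay": 0,"az": 0,"x": 0,"y": 0,"z": -40,"hand": -1},
    {"ax": 0,"ay": 0,"az": 0,"x": 0,"y": 0,"z": -35,"hand": -1},
    {"ax": 0,"ay": 0,"az": 0,"x": 0,"y": 0,"z": 0,"hand": -1},
    {"ax": 0,"ay": 0,"az": 0,"x": 0,"y": 0,"z": 0,"hand": -1}
  ]
}}

```text
t: 20.8
eef_pos: [441.7, 151.8, 150.3]
orientation: [0.866, 0.5, 0.001, 0.0]
ft_force: [-0.1, -0.3, -0.5]
opening: 88.2
grip_force: 0.0
```

```bash
python3 go.py 460.7,358.3,150 460.7,358.3,48; python3 look.py - white,442,152,38,55
```

```text
t 20.8 pos [441.7 151.8 150.3] F [-0.1 -0.3 -0.5] open 88.2 grip 0.0 psi 60.0 tilt 0.11
460.7,358.3,150 total [188.3 -86.9   0.3] rows 5 each [ 37.66 -17.38   0.07]
460.7,358.3,48 total [-1.00e-01 -2.00e-01  1.02e+02] rows 3 each [-0.04 -0.06 34.  ]
top white,442,152,38,55 None
scene white,442,152,38,55 {'n': 224, 'rect': array([440.8, 151.2]), 'size': array([35.5, 34.8]), 'deg': 75.0, 'circ': array([440.5, 150.5]), 'r': 18.7, 'z': array([41.2, 44.8, 47.7]), 'mean': array([441.3, 151.7], dtype=float32)}
```

Call:
{"method": "send_rows", "body": {
  "moves": [
    {"ax": 0,"ay": 0,"az": 0,"x": 19,"y": -9,"z": 0,"hand": -1},
    {"ax": 0,"ay": 0,"az": 0,"x": 38,"y": -17,"z": 0,"hand": -1},
    {"ax": 0,"ay": 0,"az": 0,"x": 38,"y": -17,"z": 0,"hand": -1},
    {"ax": 0,"ay": 0,"az": 0,"x": 38,"y": -17,"z": 0,"hand": -1},
    {"ax": 0,"ay": 0,"az": 0,"x": 35,"y": -17,"z": 0,"hand": -1},
    {"ax": 0,"ay": 0,"az": 0,"x": 20,"y": -10,"z": 0,"hand": -1},
    {"ax": 0,"ay": 0,"az": 0,"x": 0,"y": 0,"z": 0,"hand": -1},
    {"ax": 0,"ay": 0,"az": 0,"x": 0,"y": 0,"z": 0,"hand": -1}
  ]
}}

```text
t: 21.7
eef_pos: [458.9, 357.4, 147.7]
orientation: [0.866, 0.5, -0.002, 0.0]
ft_force: [-0.1, -0.1, 0.7]
opening: 88.3
grip_force: 0.0
```

```bash
python3 go.py 460.7,358.3,49
```

```text
t 21.7 pos [458.9 357.4 147.7] F [-0.1 -0.1  0.7] open 88.3 grip 0.0 psi 60.0 tilt 0.22
460.7,358.3,49 total [ 2.   1.3 98.6] rows 3 each [ 0.67  0.44 32.88]
```

Call:
{"method": "send_rows", "body": {
  "moves": [
    {"ax": 0,"ay": 0,"az": 0,"x": 1,"y": 1,"z": 20,"hand": -1},
    {"ax": 0,"ay": 0,"az": 0,"x": 0,"y": 0,"z": 30,"hand": -1},
    {"ax": 0,"ay": 0,"az": 0,"x": 0,"y": 0,"z": 28,"hand": -1},
    {"ax": 0,"ay": 0,"az": 0,"x": 0,"y": 0,"z": 15,"hand": -1},
    {"ax": 0,"ay": 0,"az": 0,"x": 0,"y": 0,"z": 6,"hand": -1},
    {"ax": 0,"ay": 0,"az": 0,"x": 0,"y": 0,"z": 0,"hand": -0.4},
    {"ax": 0,"ay": 0,"az": 0,"x": 0,"y": 0,"z": 0,"hand": -0.2},
    {"ax": 0,"ay": 0,"az": 0,"x": 0,"y": 0,"z": 0,"hand": -0.15},
    {"ax": 0,"ay": 0,"az": 0,"x": 0,"y": 0,"z": 0,"hand": -0.1},
    {"ax": 0,"ay": 0,"az": 0,"x": 0,"y": 0,"z": 0,"hand": -0.05},
    {"ax": 0,"ay": 0,"az": 0,"x": 0,"y": 0,"z": 0,"hand": 1},
    {"ax": 0,"ay": 0,"az": 0,"x": 0,"y": 0,"z": 0,"hand": 1},
    {"ax": 0,"ay": 0,"az": 0,"x": 0,"y": 0,"z": 0,"hand": 1}
  ],
  "newtons": 20
}}

```text
t: 23.0
eef_pos: [461.6, 358.8, 51.4]
orientation: [0.866, 0.5, 0.0, -0.0]
ft_force: [-2.5, 0.4, 6.0]
opening: 48.2
grip_force: 20.0
```

```bash
python3 go.py ,,110 662.6,238,110
```

```text
t 23.0 pos [461.6 358.8  51.4] F [-2.5  0.4  6. ] open 48.2 grip 20.0 psi 60.0 tilt 0.04
,,110 total [  0.    0.  -58.6] rows 2 each [ 2.000e-02  1.000e-02 -2.931e+01]
662.6,238,110 total [ -4.  234.5   0. ] rows 6 each [-6.700e-01  3.908e+01  1.000e-02]
```

Call:
{"method": "send_rows", "body": {
  "moves": [
    {"ax": 0,"ay": 0,"az": 0,"x": 0,"y": 0,"z": -8,"hand": 1},
    {"ax": 0,"ay": 0,"az": 0,"x": 0,"y": 0,"z": -25,"hand": 1},
    {"ax": 0,"ay": 0,"az": 0,"x": 0,"y": 0,"z": -25,"hand": 1},
    {"ax": 0,"ay": 0,"az": 0,"x": 0,"y": 15,"z": 0,"hand": 1},
    {"ax": 0,"ay": 0,"az": 0,"x": -1,"y": 30,"z": 0,"hand": 1},
    {"ax": 0,"ay": 0,"az": 0,"x": -1,"y": 40,"z": 0,"hand": 1},
    {"ax": 0,"ay": 0,"az": 0,"x": -1,"y": 40,"z": 0,"hand": 1},
    {"ax": 0,"ay": 0,"az": 0,"x": -1,"y": 40,"z": 0,"hand": 1},
    {"ax": 0,"ay": 0,"az": 0,"x": 0,"y": 35,"z": 0,"hand": 1},
    {"ax": 0,"ay": 0,"az": 0,"x": 0,"y": 22,"z": 0,"hand": 1},
    {"ax": 0,"ay": 0,"az": 0,"x": 0,"y": 12,"z": 0,"hand": 1},
    {"ax": 0,"ay": 0,"az": 0,"x": 0,"y": 0,"z": 0,"hand": 1},
    {"ax": 0,"ay": 0,"az": 0,"x": 0,"y": 0,"z": 0,"hand": 1},
    {"ax": 0,"ay": 0,"az": 0,"x": 0,"y": 0,"z": 0,"hand": 1}
  ]
}}

```text
t: 24.4
eef_pos: [660.7, 238.8, 108.2]
orientation: [0.866, 0.5, -0.001, -0.0]
ft_force: [-0.2, -0.5, -2.0]
opening: 47.8
grip_force: 20.0
```

```bash
python3 go.py 662.6,238,12.5; python3 look.py - blue,662,238,60,160 yellow,460,360,38,52
```

```text
t 24.4 pos [660.7 238.8 108.2] F [-0.2 -0.5 -2. ] open 47.8 grip 20.0 psi 60.0 tilt 0.08
662.6,238,12.5 total [ 0.3  2.1 95.7] rows 3 each [ 0.12  0.7  31.91]
top blue,662,238,60,160 {'n': 190, 'rect': array([652.5, 221.4]), 'size': array([14.6, 45.3]), 'deg': 61.1, 'circ': array([652.2, 220.8]), 'r': 23.3, 'z': array([106.6, 126.9, 140.2]), 'mean': array([655.6, 216.2], dtype=float32)}
top yellow,460,360,38,52 None
scene blue,662,238,60,160 {'n': 274, 'rect': array([660.9, 238.8]), 'size': array([47.9, 46.1]), 'deg': 59.7, 'circ': array([662.6, 240.6]), 'r': 29.9, 'z': array([107.4, 127.5, 140.6]), 'mean': array([669.8, 249.9], dtype=float32)}
scene yellow,460,360,38,52 {'n': 809, 'rect': array([462.1, 361.8]), 'size': array([62.9, 62. ]), 'deg': 32.7, 'circ': array([461.6, 361.9]), 'r': 32.7, 'z': array([40.8, 44.1, 46.9]), 'mean': array([462.8, 361.9], dtype=float32)}
```

Call:
{"method": "send_rows", "body": {
  "moves": [
    {"ax": 0,"ay": 0,"az": 0,"x": 0,"y": 1.5,"z": 20,"hand": 1},
    {"ax": 0,"ay": 0,"az": 0,"x": 0,"y": 0,"z": 30,"hand": 1},
    {"ax": 0,"ay": 0,"az": 0,"x": 0,"y": 0,"z": 20,"hand": 1},
    {"ax": 0,"ay": 0,"az": 0,"x": 0,"y": 0,"z": 12,"hand": 1},
    {"ax": 0,"ay": 0,"az": 0,"x": 0,"y": 0,"z": 6,"hand": 1},
    {"ax": 0,"ay": 0,"az": 0,"x": 0,"y": 0,"z": 3,"hand": 1},
    {"ax": 0,"ay": 0,"az": 0,"x": 0,"y": 0,"z": 0,"hand": 1},
    {"ax": 0,"ay": 0,"az": 0,"x": 0,"y": 0,"z": 0,"hand": 1}
  ]
}}

```text
t: 25.3
eef_pos: [664.2, 237.3, 19.0]
orientation: [0.866, 0.5, 0.001, 0.0]
ft_force: [-0.2, 0.0, -2.1]
opening: 48.0
grip_force: 20.0
```

Call:
{"method": "send_rows", "body": {
  "moves": [
    {"ax": 0,"ay": 0,"az": 0,"x": 0,"y": -1,"z": 2,"hand": 1},
    {"ax": 0,"ay": 0,"az": 0,"x": 0,"y": 0,"z": 1.5,"hand": 1},
    {"ax": 0,"ay": 0,"az": 0,"x": 0,"y": 0,"z": 1,"hand": 1},
    {"ax": 0,"ay": 0,"az": 0,"x": 0,"y": 0,"z": 1,"hand": 1},
    {"ax": 0,"ay": 0,"az": 0,"x": 0,"y": 0,"z": 0,"hand": 1},
    {"ax": 0,"ay": 0,"az": 0,"x": 0,"y": 0,"z": 0,"hand": 1}
  ]
}}

```text
t: 25.9
eef_pos: [662.6, 237.6, 12.4]
orientation: [0.866, 0.5, 0.0, 0.0]
ft_force: [-1.0, -0.4, 0.6]
opening: 47.9
grip_force: 20.0
```

Call:
{"method": "send_rows", "body": {
  "moves": [
    {"ax": 0,"ay": 0,"az": 0,"x": 0,"y": 0,"z": 0,"hand": -0.2},
    {"ax": 0,"ay": 0,"az": 0,"x": 0,"y": 0,"z": 0,"hand": -0.6},
    {"ax": 0,"ay": 0,"az": 0,"x": 0,"y": 0,"z": 0,"hand": -1},
    {"ax": 0,"ay": 0,"az": 0,"x": 0,"y": 0,"z": 0,"hand": -1},
    {"ax": 0,"ay": 0,"az": 0,"x": 0,"y": 0,"z": -20,"hand": -1},
    {"ax": 0,"ay": 0,"az": 0,"x": 0,"y": 0,"z": -40,"hand": -1},
    {"ax": 0,"ay": 0,"az": 0,"x": 0,"y": 0,"z": -40,"hand": -1},
    {"ax": 0,"ay": 0,"az": 0,"x": 0,"y": -15,"z": -15,"hand": -1},
    {"ax": 0,"ay": 0,"az": 0,"x": 0,"y": -35,"z": 0,"hand": -1},
    {"ax": 0,"ay": 0,"az": 0,"x": 0,"y": -40,"z": 0,"hand": -1},
    {"ax": 0,"ay": 0,"az": 0,"x": 0,"y": -40,"z": 0,"hand": -1},
    {"ax": 0,"ay": 0,"az": 0,"x": 0,"y": -40,"z": 0,"hand": -1},
    {"ax": 0,"ay": 0,"az": 0,"x": 0,"y": -35,"z": 0,"hand": -1},
    {"ax": 0,"ay": 0,"az": 0,"x": 3,"y": -27,"z": 0,"hand": -1},
    {"ax": 0,"ay": 0,"az": 0,"x": 0,"y": 0,"z": 0,"hand": -1},
    {"ax": 0,"ay": 0,"az": 0,"x": 0,"y": 0,"z": 0,"hand": -1}
  ]
}}

```text
t: 27.5
eef_pos: [463.5, 356.8, 128.8]
orientation: [0.866, 0.5, 0.001, 0.0]
ft_force: [0.6, -0.6, 0.6]
opening: 88.4
grip_force: 0.0
```

```bash
python3 look.py - blue,662,238,36,52 yellow,460,360,36,52; python3 go.py 462,361,10
```

```text
top blue,662,238,36,52 {'n': 329, 'rect': array([662. , 236.2]), 'size': array([48.9, 48.2]), 'deg': 59.6, 'circ': array([661.9, 236.2]), 'r': 33.6, 'z': array([36.9, 42.7, 46.6]), 'mean': array([661.5, 235.6], dtype=float32)}
top yellow,460,360,36,52 {'n': 688, 'rect': array([459.3, 356.5]), 'size': array([54.1, 63. ]), 'deg': 61.6, 'circ': array([461.2, 359.7]), 'r': 31.9, 'z': array([41.1, 44.6, 47.5]), 'mean': array([459.9, 357.8], dtype=float32)}
scene blue,662,238,36,52 {'n': 344, 'rect': array([661.5, 237.4]), 'size': array([48.4, 47.8]), 'deg': 59.6, 'circ': array([662. , 237.9]), 'r': 32.8, 'z': array([37.7, 42.5, 45.2]), 'mean': array([662.6, 238.1], dtype=float32)}
scene yellow,460,360,36,52 {'n': 463, 'rect': array([466.2, 369. ]), 'size': array([46.2, 63.8]), 'deg': 54.4, 'circ': array([461.7, 362.5]), 'r': 32.1, 'z': array([40.7, 44.1, 46.6]), 'mean': array([469. , 369.8], dtype=float32)}
t 27.6 pos [464.4 356.  128.2] F [ 0.1 -0.4  0.1] open 87.8 grip 0.0 psi 59.9 tilt 0.1
462,361,10 total [  3.   -4.7 118.2] rows 3 each [ 0.99 -1.56 39.4 ]
```

Call:
{"method": "send_rows", "body": {
  "moves": [
    {"ax": 0,"ay": 0,"az": 0,"x": 3,"y": -4.5,"z": 20,"hand": -1},
    {"ax": 0,"ay": 0,"az": 0,"x": 0,"y": 0,"z": 30,"hand": -1},
    {"ax": 0,"ay": 0,"az": 0,"x": 0,"y": 0,"z": 30,"hand": -1},
    {"ax": 0,"ay": 0,"az": 0,"x": 0,"y": 0,"z": 22,"hand": -1},
    {"ax": 0,"ay": 0,"az": 0,"x": 0,"y": 0,"z": 12,"hand": -1},
    {"ax": 0,"ay": 0,"az": 0,"x": 0,"y": 0,"z": 5,"hand": -1},
    {"ax": 0,"ay": 0,"az": 0,"x": 0,"y": 0,"z": 0,"hand": -0.6},
    {"ax": 0,"ay": 0,"az": 0,"x": 0,"y": 0,"z": 0,"hand": -0.5},
    {"ax": 0,"ay": 0,"az": 0,"x": 0,"y": 0,"z": 0,"hand": -0.4},
    {"ax": 0,"ay": 0,"az": 0,"x": 0,"y": 0,"z": 0,"hand": 1},
    {"ax": 0,"ay": 0,"az": 0,"x": 0,"y": 0,"z": 0,"hand": 1},
    {"ax": 0,"ay": 0,"az": 0,"x": 0,"y": 0,"z": 0,"hand": 1},
    {"ax": 0,"ay": 0,"az": 0,"x": 0,"y": 0,"z": 0,"hand": 1}
  ],
  "newtons": 30
}}

```text
t: 28.9
eef_pos: [461.6, 361.6, 9.5]
orientation: [0.866, 0.5, 0.001, 0.0]
ft_force: [0.3, 0.2, 6.1]
opening: 63.4
grip_force: 30.0
```

```bash
python3 go.py ,,120 455.8,-129.5,120
```

```text
t 28.9 pos [461.6 361.6   9.5] F [0.3 0.2 6.1] open 63.4 grip 30.0 psi 60.0 tilt 0.12
,,120 total [ 2.000e-01  1.000e-01 -1.105e+02] rows 3 each [  0.06   0.05 -36.85]
455.8,-129.5,120 total [-4.281e+02  2.406e+02 -4.000e-01] rows 12 each [-3.568e+01  2.005e+01 -3.000e-02]
```

Call:
{"method": "send_rows", "body": {
  "moves": [
    {"ax": 0,"ay": 0,"az": 0,"x": 0,"y": 0,"z": -10,"hand": 1},
    {"ax": 0,"ay": 0,"az": 0,"x": 0,"y": 0,"z": -35,"hand": 1},
    {"ax": 0,"ay": 0,"az": 0,"x": 0,"y": 0,"z": -40,"hand": 1},
    {"ax": 0,"ay": 0,"az": 0,"x": 0,"y": 0,"z": -30,"hand": 1},
    {"ax": 0,"ay": 0,"az": 0,"x": -18,"y": 10,"z": 0,"hand": 1},
    {"ax": 0,"ay": 0,"az": 0,"x": -34,"y": 19,"z": 0,"hand": 1},
    {"ax": 0,"ay": 0,"az": 0,"x": -36,"y": 20,"z": 0,"hand": 1},
    {"ax": 0,"ay": 0,"az": 0,"x": -36,"y": 20,"z": 0,"hand": 1},
    {"ax": 0,"ay": 0,"az": 0,"x": -36,"y": 20,"z": 0,"hand": 1},
    {"ax": 0,"ay": 0,"az": 0,"x": -36,"y": 20,"z": 0,"hand": 1},
    {"ax": 0,"ay": 0,"az": 0,"x": -36,"y": 20,"z": 0,"hand": 1},
    {"ax": 0,"ay": 0,"az": 0,"x": -36,"y": 20,"z": 0,"hand": 1},
    {"ax": 0,"ay": 0,"az": 0,"x": -36,"y": 20,"z": 0,"hand": 1},
    {"ax": 0,"ay": 0,"az": 0,"x": -36,"y": 20,"z": 0,"hand": 1},
    {"ax": 0,"ay": 0,"az": 0,"x": -36,"y": 20,"z": 0,"hand": 1},
    {"ax": 0,"ay": 0,"az": 0,"x": -32,"y": 20,"z": 0,"hand": 1},
    {"ax": 0,"ay": 0,"az": 0,"x": -15,"y": 9,"z": 0,"hand": 1},
    {"ax": 0,"ay": 0,"az": 0,"x": -5,"y": 3,"z": 0,"hand": 1},
    {"ax": 0,"ay": 0,"az": 0,"x": 0,"y": 0,"z": 0,"hand": 1},
    {"ax": 0,"ay": 0,"az": 0,"x": 0,"y": 0,"z": 0,"hand": 1}
  ]
}}

```text
t: 30.9
eef_pos: [454.8, -128.8, 122.9]
orientation: [0.866, 0.5, -0.0, -0.001]
ft_force: [-0.1, 0.1, -3.7]
opening: 63.5
grip_force: 30.0
```

```bash
python3 look.py - yellow,456,-129,60,180; python3 go.py 455.8,-129.5,15
```

```text
top yellow,456,-129,60,180 None
scene yellow,456,-129,60,180 {'n': 680, 'rect': array([ 454.3, -126.1]), 'size': array([64.5, 59.4]), 'deg': 37.7, 'circ': array([ 455.2, -126.9]), 'r': 34.6, 'z': array([120.4, 156. , 159.6]), 'mean': array([ 463. , -117.8], dtype=float32)}
t 31.0 pos [ 455.  -128.7  123.1] F [-0.2 -0.1 -3.7] open 63.2 grip 30.0 psi 60.1 tilt 0.05
455.8,-129.5,15 total [ -0.3   1.2 108.1] rows 3 each [-0.12  0.4  36.02]
```

Call:
{"method": "send_rows", "body": {
  "moves": [
    {"ax": 0,"ay": 0,"az": 0,"x": 0,"y": 1,"z": 20,"hand": 1},
    {"ax": 0,"ay": 0,"az": 0,"x": 0,"y": 0,"z": 33,"hand": 1},
    {"ax": 0,"ay": 0,"az": 0,"x": 0,"y": 0,"z": 25,"hand": 1},
    {"ax": 0,"ay": 0,"az": 0,"x": 0,"y": 0,"z": 15,"hand": 1},
    {"ax": 0,"ay": 0,"az": 0,"x": 0,"y": 0,"z": 7,"hand": 1},
    {"ax": 0,"ay": 0,"az": 0,"x": 0,"y": 0,"z": 3,"hand": 1},
    {"ax": 0,"ay": 0,"az": 0,"x": 0,"y": 0,"z": 0,"hand": 1},
    {"ax": 0,"ay": 0,"az": 0,"x": 0,"y": 0,"z": 0,"hand": 1}
  ]
}}

```text
t: 31.8
eef_pos: [456.8, -130.7, 21.1]
orientation: [0.866, 0.5, 0.0, 0.001]
ft_force: [0.0, -0.1, -2.7]
opening: 63.2
grip_force: 30.0
```

Call:
{"method": "send_rows", "body": {
  "moves": [
    {"ax": 0,"ay": 0,"az": 0,"x": 0,"y": -1,"z": 2,"hand": 1},
    {"ax": 0,"ay": 0,"az": 0,"x": 0,"y": 0,"z": 2,"hand": 1},
    {"ax": 0,"ay": 0,"az": 0,"x": 0,"y": 0,"z": 1,"hand": 1},
    {"ax": 0,"ay": 0,"az": 0,"x": 0,"y": 0,"z": 1,"hand": 1},
    {"ax": 0,"ay": 0,"az": 0,"x": 0,"y": 0,"z": 0,"hand": 1},
    {"ax": 0,"ay": 0,"az": 0,"x": 0,"y": 0,"z": 0,"hand": 1}
  ]
}}

```text
t: 32.4
eef_pos: [455.2, -130.1, 14.5]
orientation: [0.866, 0.5, -0.0, 0.0]
ft_force: [-3.7, 0.8, 3.2]
opening: 63.4
grip_force: 30.0
```

Call:
{"method": "send_rows", "body": {
  "moves": [
    {"ax": 0,"ay": 0,"az": 0,"x": 0,"y": 0,"z": 0,"hand": -1},
    {"ax": 0,"ay": 0,"az": 0,"x": 0,"y": 0,"z": 0,"hand": -1},
    {"ax": 0,"ay": 0,"az": 0,"x": 0,"y": 0,"z": 0,"hand": -1},
    {"ax": 0,"ay": 0,"az": 0,"x": 0,"y": 0,"z": 0,"hand": -1},
    {"ax": 0,"ay": 0,"az": 0,"x": 0,"y": 0,"z": -20,"hand": -1},
    {"ax": 0,"ay": 0,"az": 0,"x": 0,"y": 0,"z": -40,"hand": -1},
    {"ax": 0,"ay": 0,"az": 0,"x": 0,"y": 0,"z": -40,"hand": -1},
    {"ax": 0,"ay": 0,"az": 0,"x": 0,"y": 0,"z": -40,"hand": -1},
    {"ax": 0,"ay": 0,"az": 0,"x": 0,"y": 0,"z": -40,"hand": -1},
    {"ax": 0,"ay": 0,"az": 0,"x": -35,"y": -20,"z": -10,"hand": -1},
    {"ax": 0,"ay": 0,"az": 0,"x": -35,"y": -20,"z": 0,"hand": -1},
    {"ax": 0,"ay": 0,"az": 0,"x": -35,"y": -20,"z": 0,"hand": -1},
    {"ax": 0,"ay": 0,"az": 0,"x": -30,"y": -10,"z": 0,"hand": -1},
    {"ax": 0,"ay": 0,"az": 0,"x": 0,"y": 0,"z": 0,"hand": -1},
    {"ax": 0,"ay": 0,"az": 0,"x": 0,"y": 0,"z": 0,"hand": -1},
    {"ax": 0,"ay": 0,"az": 0,"x": 0,"y": 0,"z": 0,"hand": -1}
  ]
}}

```text
t: 34.0
eef_pos: [327.6, -211.5, 204.2]
orientation: [0.866, 0.5, 0.0, -0.0]
ft_force: [-0.0, 0.7, 0.2]
opening: 88.0
grip_force: 0.0
```

```bash
python3 look.py 9 yellow,456,-129.5,36,60 red,689,4.6,36,60 blue,662.6,238,36,52 green,458,-372,36,52 white,442,152,38,55
```

```text
top yellow,456,-129.5,36,60 {'n': 737, 'rect': array([ 455.9, -130.5]), 'size': array([61.5, 62.3]), 'deg': 88.8, 'circ': array([ 455.8, -130.6]), 'r': 32.0, 'z': array([46.4, 49.5, 52.7]), 'mean': array([ 455.5, -130.4], dtype=float32)}
top red,689,4.6,36,60 {'n': 835, 'rect': array([688.6,   3.3]), 'size': array([62.1, 63.7]), 'deg': 62.7, 'circ': array([688.7,   3.7]), 'r': 43.9, 'z': array([45.2, 49.3, 52.4]), 'mean': array([687. ,   3.6], dtype=float32)}
top blue,662.6,238,36,52 {'n': 331, 'rect': array([661.9, 236.3]), 'size': array([49.5, 47.9]), 'deg': 60.8, 'circ': array([661.8, 235.5]), 'r': 33.1, 'z': array([37.1, 42.8, 46.2]), 'mean': array([661.7, 235.5], dtype=float32)}
top green,458,-372,36,52 {'n': 422, 'rect': array([ 458. , -373.4]), 'size': array([46.3, 46.9]), 'deg': 29.1, 'circ': array([ 457.8, -374.2]), 'r': 24.4, 'z': array([39.5, 43.4, 46.3]), 'mean': array([ 458. , -372.7], dtype=float32)}
top white,442,152,38,55 {'n': 240, 'rect': array([441.2, 149.4]), 'size': array([33., 35.]), 'deg': 89.8, 'circ': array([441., 150.]), 'r': 17.9, 'z': array([42.9, 45.9, 48
[... 517 characters left out ...]
)}
scene blue,662.6,238,36,52 {'n': 350, 'rect': array([661.5, 237.5]), 'size': array([48.7, 48. ]), 'deg': 60.4, 'circ': array([662.1, 237.5]), 'r': 32.5, 'z': array([37.5, 42.3, 45.3]), 'mean': array([662.8, 238.4], dtype=float32)}
scene green,458,-372,36,52 {'n': 161, 'rect': array([ 458.1, -373.8]), 'size': array([45.2, 41.6]), 'deg': 72.9, 'circ': array([ 456.1, -373.8]), 'r': 24.6, 'z': array([40. , 42.9, 46.3]), 'mean': array([ 457.8, -373.7], dtype=float32)}
scene white,442,152,38,55 {'n': 216, 'rect': array([441. , 151.6]), 'size': array([35.8, 35.5]), 'deg': 84.5, 'circ': array([440.8, 150.4]), 'r': 19.6, 'z': array([42. , 45.2, 47.9]), 'mean': array([441.1, 151.8], dtype=float32)}
```

View pics/scene9.png

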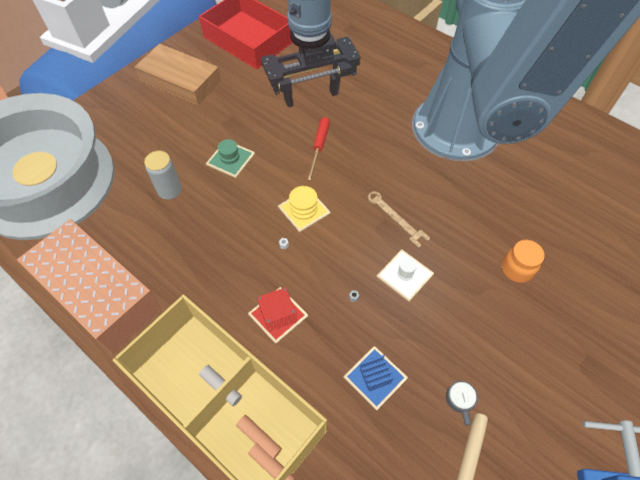

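All five parts stand centred on their own boards: green (228,152), yellow (303,203), white (406,268), red (278,308) and blue (376,374). The arm is clear of them.

```bash
python3 -c "
from cell import r
print(r.sign_off())"
```

```text
the job is handed in; nothing more can be done
None
```

I handed the job in at about 34 s: all five parts stand upright on their own colour boards, within about 3 mm of centre by the camera measurements; the sign-off returned no verdict.

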